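Load a sample vessel into the bench mixer and close its retaining gate

ROBOT

A 6-joint arm with a two-finger parallel gripper is mounted at the origin on the work surface. World frame = base frame: x ahead of the robot, y to its left, z up, the work surface at z = 0. Lengths are in m, angles in degrees, forces in N, time in s.
With the tool pointing down it reaches from about 0.425 to 0.95 m from the base axis. Payload 3.5 kg.
Tool frame: the origin (TCP) lies between the finger pads; the fingertips stand 14 mm ahead of it and the grasp point (between the pads) lies 5 mm behind it; z points along the fingers, y is the line along which they close (so a half turn about z gives the same grasp; the last joint's range is limited). The gripper opens to 85 mm and grips with 20 to 120 N. Pads are 22 mm wide; open, the fingers measure 114 mm over their backs; the gripper's body (76 mm by 85 mm) begins 54 mm behind the grasp point. The pads swing forward as they close: fully open they stand 13 mm farther back than shut.
Start: joints at [-75.057, 16.404, 90.338, -0, 73.258, -8.594], TCP at [0.27, -0.619, 0.245] pointing down, gripper open.
Joint ranges: [-158.93, 158.93], [-51.34, 127.21], [12.03, 142.37], [-87.48, 267.48], [13.55, 161.25], [-162.69, 162.69]. Speed limits (degrees/s): [159.86, 159.86, 180, 180, 180, 180].

INTERFACE

Orientations are given as a 3x3 rotation matrix whose columns are the frame's x, y, z axes.
In Python, from rig import sense, cams, order gives the robot as it stands.
- The arm moves only by the tool move_arm, never from a script. Its argument "plan" is a list of rows, each a list of 2 entries, a list of its own where there are three numbers: the shift along the tool's x, y, z in units of 30 mm (1.0 is 30 mm), then the turn about the tool's z in units of 5 degrees (1.0 is 5 degrees). In form: [[[x, y, z], yaw], ...]. A call has exactly 8 rows; each row shifts and turns the commanded pose from where the row before left it, along the tool's axes as they then stand; what a row does not reach is not made up. A row lasts 1/10 s, in which the tool goes at most 50 mm and 8.59 degrees, less where a joint would pass 70% of its speed; a pose out of reach is approached as far as the arm can. A call is refused whole if a number of a shift passes 1 or a number of a turn 1, either way. A call with a gripper value outside its range is refused whole. "grip" is the finger opening in mm, from 0 to 85.4, set as the call begins (left out, the last holds). The fingers move at their own pace and stop on an object; "newtons" is the grip in N (left out, the last holds). Time passes only in rows, so rows that do not move let the fingers close, or fill a call up. It gives the time, the measured TCP pose, the force, the opening and the grip force at its end, in the units of the state.
- sense(): the state, without advancing time (a new reading comes with each control period).
- cams.read_camera(name): name is "side" or "top" or "wrist"; returns the picture (480x640x3 uint8, red, green, blue); there is no depth.
- cams.calibration(name): a dict with "intrinsics" (3x3 intrinsics, pixels), "world_from_camera" (4x4, takes a point from camera to world coordinates). Camera axes: x right, y up, looking along -z (the intrinsics and any distortion apply to the point x, -y, -z); pixel columns grow to the right and rows downward; lengths in m; the calibration is good to about 2 mm. A picture is of the moment at which its call begins: read the wrist's pose just before it. calibration takes no time and is no camera call; for the wrist camera it gives the pose at the moment of the call.
- order.hand_in(): hands the job in; it is judged then, once.
The state is a dict: "t": time; "joints": joint angles; "joint_velocities": joint speeds; "joint_torque": joint torques, N m; "tcp_pos": TCP position; "orientation": TCP orientation; "ft_force": force on the tool from outside, world axes, zero at the start; "torque": the same for the moment, N m; "opening": opening from 0.0 (shut) to 1.0 (fully open); "gripper_force": force on a finger pad.
Only numpy, scipy, OpenCV 4.12 (cv2) and the standard library are available. Lean on these libraries where they do the work, as an engineer would, in place of code of your own. Each camera call takes 0.05 s, during which the arm holds its last target. There are 200 camera calls.

TASK

Slide the mixer's yellow retaining gate fully open by its black knob, then set the green-stemmed sample vessel upright into the well so that it stands on the well floor. Finally slide the gate fully shut again around the stem, so that the vessel is held in, and let go.

Things in the scene. Friction and masses are not known exactly. Their poses are not given: they have to be found in the camera images.
- well (a point): Centre of the round well's mouth in the fixed white mixer, at deck height, 90 mm up; z up, y along the gate's travel. Well: 66 mm across, 68 mm deep, flat floor. Mixer: 140 mm along x; along y from 60 mm on the -y side of the well to 175 mm on the +y side. Guide rails 12 mm high run along y, 47 to 59 mm either side of the well centre.
- gate_knob (a point): Grip point on the gate's black upright knob, 22 mm across, 45 mm tall: on its axis, 17 mm below its top, 36 mm above the deck, 28 mm above the gate. Gate: yellow plate 90 mm wide lying 2 to 8 mm above the deck, with a fork slot 42 mm wide towards the well. Shut, the knob is 65 mm from the well axis along the well's +y; the vessel's stem fits the slot, its body cannot pass.
- gate (a joint): Travel of the yellow gate in m along the well's +y: 0 = fully shut (prongs across the well), 0.075 = fully open (well clear). It starts up to 15 mm ajar, slides with about 1.5 N of friction and stays where it is left.
- sample_stem (a point): Grip point on the green stem (18 mm across, 60 mm tall) of the loose 0.2 kg vessel: on its axis, 22 mm below its top, 38 mm above the shoulder, 102 mm above the underside; z up. Body: upright white cylinder with a green band, 50 mm across, 64 mm tall. On the well floor this point is 34 mm above the well mouth. Like vessels with blue and orange stems nearby are not wanted.
There are look-alikes about, which are no part of the job. Leave any red look-alike of the part that bears sample_stem alone.

How it is judged (in metres and radians):
On the way, in this order (a step that is already met when the one before it is completed fails the run):
1. the gate is slid open (value of joint gate above 0.05 m), for 0.2 s.
2. the green-stemmed vessel stands in the well (horizontal distance between sample_stem and well below 0.016 m and z of sample_stem in the frame of well below 0.042 m and angle between sample_stem's own z axis and vertical below 0.17 rad), for 0.2 s.
At the end, for the whole second after the job is handed in: The green-stemmed vessel stands in the well within 10 degrees of upright, its stem within 16 mm of the well axis and at most 8 mm above its fully seated height, and the gate is shut to within 10 mm (all of step 2 and value of joint gate below 0.01 m); the robot touches nothing.
It fails at once if the green-stemmed vessel is tipped more than 35 degrees from upright (angle between sample_stem's own z axis and vertical above 0.61 rad).
It also fails if it takes over 61 s, if anything falls off the work surface, if the arm or the gripper's body presses on something with over 40 N, if the wrist force passes 120 N, or if a joint passes its speed limit or range.

## Working session

There is one attempt and no reset: what is moved stays moved. The work goes in short steps, Python scripts to look and compute and a tool call to move; the robot and the scene stay as the last step left them, time stands still between calls to the robot, and variables do not carry over. Pictures are saved under pics/ and viewed, at most 10 in all, crops included, and the job is handed in when it is done.

Besides the shell and the picture viewer there is one more tool, called after ">>>" as a command line: name --argument value ..., lists and objects as JSON in quotes. move_arm: Moves the arm, as the interface text tells. Its arguments: {"type":"object","properties":{"plan":{"type":"array","items":{"type":"array"}},"grip":{"type":"number"},"newtons":{"type":"number"}},"required":["plan"]}

```bash
ls; mkdir -p pics; python3 - <<'E'
from rig import sense,cams
import cv2,numpy as np
s=sense();print(s['t'],s['tcp_pos'],np.round(s['orientation'],3).tolist())
for n in('side','top'):
    c=cams.calibration(n);print(n,np.round(c['intrinsics'],1).tolist(),np.round(c['world_from_camera'],3).tolist(),c.keys())
    cv2.imwrite(f'pics/{n}0.png',cams.read_camera(n)[:,:,::-1])
E
```

```text
pics
0.0 [ 0.26941917 -0.61821932  0.24392752] [[0.917, 0.399, -0.001], [0.399, -0.917, 0.002], [0.0, -0.002, -1.0]]
side [[508.5, 0.0, 315.4], [0.0, 508.5, 240.4], [0.0, 0.0, 1.0]] [[0.935, 0.247, -0.255, 0.357], [-0.355, 0.681, -0.64, -0.564], [0.016, 0.689, 0.725, 0.696], [0.0, 0.0, 0.0, 1.0]] dict_keys(['intrinsics', 'world_from_camera'])
top [[450.1, 0.0, 321.5], [0.0, 450.1, 247.1], [0.0, 0.0, 1.0]] [[-0.151, 0.963, -0.221, 0.4], [-0.988, -0.146, 0.04, -0.009], [0.006, 0.224, 0.974, 0.865], [0.0, 0.0, 0.0, 1.0]] dict_keys(['intrinsics', 'world_from_camera'])
```

View pics/side0.png

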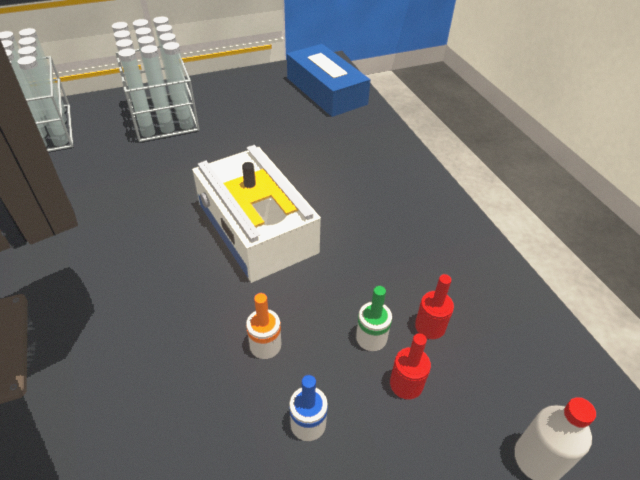

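View pics/top0.png

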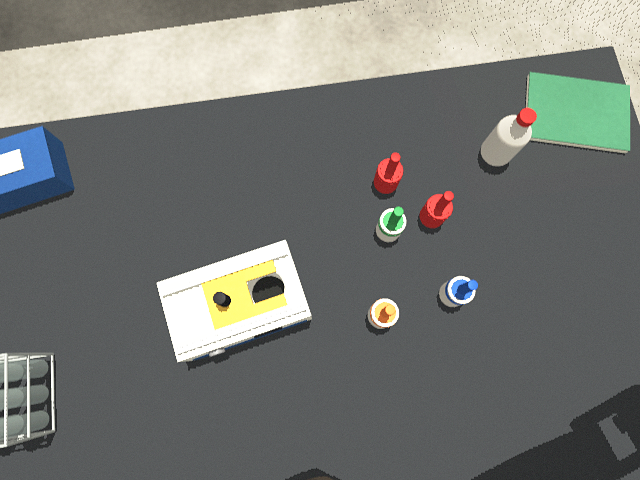

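The side view shows the mixer with its knob at (249,175), the green stem at (378,300), and the red look-alikes at (435,310) and (410,370). The top view shows the knob at (221,299), the well near (268,290) and the green stem at (397,217).

```bash
cat > h.py <<'E'
from rig import sense,cams
import cv2,numpy as np
def ray(c,uv):
    K=c['intrinsics'];T=np.array(c['world_from_camera'])
    u=np.linalg.inv(K)@np.array([uv[0],uv[1],1.]);d=T[:3,:3]@[u[0],-u[1],-u[2]]
    return T[:3,3],d/np.linalg.norm(d)
def plane(c,uv,z):
    o,d=ray(c,uv);return o+d*(z-o[2])/d[2]
def tri(rs):
    A=0;b=0
    for o,d in rs:
        M=np.eye(3)-np.outer(d,d);A=A+M;b=b+M@o
    p=np.linalg.solve(A,b);return p,[np.linalg.norm((np.eye(3)-np.outer(d,d))@(p-o)) for o,d in rs]
def proj(c,p):
    T=np.linalg.inv(c['world_from_camera']);q=T[:3,:3]@p+T[:3,3];q=np.array(c['intrinsics'])@[q[0],-q[1],-q[2]];return q[:2]/q[2]
def comps(m,amin=20):
    n,l,s,c=cv2.connectedComponentsWithStats(m.astype('uint8'),connectivity=4)
    return [(c[i],s[i],l==i) for i in range(1,n) if s[i,4]>=amin]
def hsv(im): return cv2.cvtColor(im,cv2.COLOR_RGB2HSV)
def local(s,d): # world shift -> tool units of 30 mm
    return np.array(s['orientation']).T@np.array(d)/.03
E
python3 - <<'E'
from h import *
for n in('side','top'):
    c=cams.calibration(n);im=cv2.imread(f'pics/{n}0.png')[:,:,::-1].copy();H=hsv(im).astype(int)
    g=(abs(H[...,0]-65)<20)&(H[...,1]>110)&(H[...,2]>50)
    for q in comps(g): print(n,'green',q[0].round(1),q[1])
    y=(abs(H[...,0]-25)<6)&(H[...,1]>150)&(H[...,2]>120);y[:130]=0
    q=max(comps(y),key=lambda q:q[1][4]);print('yellow',q[1])
    ct=cv2.convexHull(np.argwhere(q[2])[:,::-1].astype(np.int32))[:,0]
    P=np.array([plane(c,u,.098)[:2] for u in ct],np.float32)
    print(cv2.minAreaRect(P*1000),(cv2.boxPoints(cv2.minAreaRect(P*1000))).round().tolist())
    x0,y0,w,h=q[1][:4];k=(im.max(2)<60);k[:y0-25]=0;k[y0+h:]=0;k[:,:x0-2]=0;k[:,x0+w:]=0
    for q in comps(k,40): print('black',q[0].round(1),q[1])
E
```

```text
side green [376.4 307.2] [364 286  23  39 574]
side green [372.3 330.4] [360 324  28  11  73]
yellow [ 224  169   73   57 1597]
((512.7328491210938, 100.01705932617188), (81.16154479980469, 130.66650390625), 10.325226783752441) [[461.0, 157.0], [485.0, 28.0], [564.0, 43.0], [541.0, 172.0]]
top green [393.8 218.8] [383 206  21  25 351]
yellow [216 304  14   8  60]
((494.05535888671875, 142.7598419189453), (23.132917404174805, 10.717217445373535), 71.95944213867188) [[485.0, 133.0], [496.0, 130.0], [503.0, 152.0], [493.0, 155.0]]
black [225.8 301.2] [219 295  11  11  59]
```

```bash
python3 - <<'E'
from h import *
C={n:cams.calibration(n) for n in('side','top')}
out=[]
for n,(x,y),(gx,gy) in(('side',(190,140),(350,275)),('top',(150,240),(370,195))):
    im=cv2.imread(f'pics/{n}0.png')
    a=cv2.resize(im[y:y+120,x:x+160],(400,300),interpolation=cv2.INTER_CUBIC)
    b=cv2.resize(im[gy:gy+60,gx:gx+80],(400,300),interpolation=cv2.INTER_CUBIC);out.append(np.hstack([a,b]))
    c=C[n];H=hsv(im[:,:,::-1].copy()).astype(int)
    m=(abs(H[...,0]-25)<8)&(H[...,1]>130)&(H[...,2]>70);m[:130]=0;m[:,:200]=0;m[:,310:]=0
    q=max(comps(m),key=lambda q:q[1][4]);print(n,q[1])
    ct=cv2.convexHull(np.argwhere(q[2])[:,::-1].astype(np.int32))[:,0]
    P=np.array([plane(c,u,.098)[:2] for u in ct],np.float32)
    print(cv2.minAreaRect(P*1000),(cv2.boxPoints(cv2.minAreaRect(P*1000))).round().tolist())
cv2.imwrite('pics/z.png',np.vstack(out))
print(tri([ray(C['side'],(379.5,290)),ray(C['top'],(399,210))]))
E
```

```text
side [ 224  169   74   58 1666]
((512.865478515625, 99.74327087402344), (82.10337829589844, 131.2472686767578), 10.329554557800293) [[461.0, 157.0], [484.0, 28.0], [565.0, 43.0], [541.0, 172.0]]
top [205 293  33  36 172]
((486.2044677734375, 156.36083984375), (73.6115951538086, 32.5042724609375), 40.9931755065918) [[448.0, 144.0], [469.0, 120.0], [525.0, 168.0], [503.0, 193.0]]
(array([ 0.61139467, -0.18057275,  0.12312789]), [np.float64(0.0015129662847767188), np.float64(0.0015129662847769487)])
```

View pics/z.png

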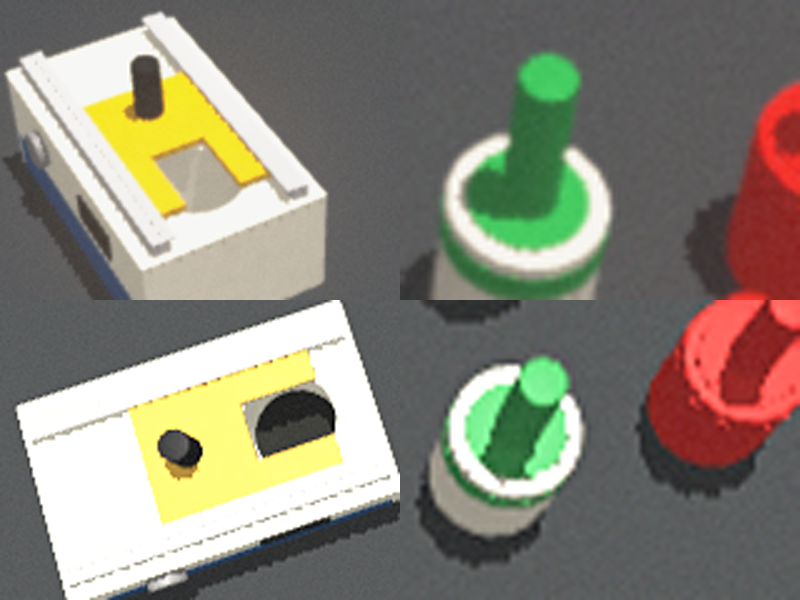

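Crop: the green stem's top disc is at about (379.8,290.6) in side and (398.8,211) in top. The knob top is at about (248,165) in side and (219,297) in top, and the gate is slightly ajar.

```bash
python3 - <<'E'
from h import *
C={n:cams.calibration(n) for n in('side','top')}
print('stem',tri([ray(C['side'],(379.8,290.6)),ray(C['top'],(398.8,211))]))
k=tri([ray(C['side'],(248,165)),ray(C['top'],(219.,296.5))]);print('knob',k)
# gate edges on plane .098, top view (right rail-less edge pixels from crop)
f=lambda u,v:(150+u/2.5,240+(v-300)/2.5)
for a,b in(((130,410),(162,522)),((162,522),(342,462)),((250,405),(262,455))):
    p,q=[plane(C['top'],f(*x),.098) for x in(a,b)];d=(q-p)[:2];print(p.round(3),q.round(3),np.degrees(np.arctan2(d[1],d[0])),np.linalg.norm(d))
s=sense();w=cams.calibration('wrist')
print('cam in tool',(np.array(s['orientation']).T@(w['world_from_camera'][:3,3]-s['tcp_pos'])).round(3),(np.array(s['orientation']).T@w['world_from_camera'][:3,:3]).round(2).tolist())
print(local(s,[k[0][0]-s['tcp_pos'][0],k[0][1]-s['tcp_pos'][1],0]))
E
```

```text
stem (array([ 0.61114089, -0.1805239 ,  0.12130347]), [np.float64(0.0005909285211140422), np.float64(0.0005909285211142211)])
knob (array([0.50721192, 0.13737693, 0.14021295]), [np.float64(0.0011122554140220754), np.float64(0.0011122554140220176)])
[0.54  0.172 0.098] [0.462 0.158 0.098] -169.78044062701719 0.07989804062116229
[0.462 0.158 0.098] [0.483 0.034 0.098] -80.18983780564251 0.1264344573646173
[0.531 0.091 0.098] [0.496 0.087 0.098] -173.4070977237141 0.03550201393945327
cam in tool [ 0.068  0.    -0.129] [[-0.0, 0.96, 0.27], [1.0, -0.0, 0.0], [0.0, 0.27, -0.96]]
[ 17.32495419 -19.92771367   0.04797081]
```

>>> move_arm --plan '[[[0.5,-0.5,0],1],[[1,-1,0],1],[[1,-1,0],0.7],[[1,-1,0],0],[[1,-1,0],0],[[1,-1,0],0],[[1,-1,0],0],[[1,-1,0],0]]' --grip 55 --newtons 40

```text
t: 0.9
tcp_pos: [0.4405, -0.3493, 0.2448]
orientation: [[0.985, 0.174, -0.0], [0.174, -0.985, 0.001], [-0.0, -0.001, -1.0]]
ft_force: [0.3, -0.3, 0.3]
opening: 0.644
gripper_force: 0.0
```

>>> move_arm --plan '[[[0.7,-1,0],0],[[0.7,-1,0],0],[[0.6,-1,0],0],[[0.6,-1,0],0],[[0.5,-1,0],0],[[0.5,-1,0],0],[[0.4,-1,0],0],[[0.2,-1,0],0]]'

```text
t: 1.7
tcp_pos: [0.5223, -0.0912, 0.2448]
orientation: [[0.985, 0.175, -0.001], [0.175, -0.985, 0.0], [-0.001, -0.001, -1.0]]
ft_force: [0.7, 0.6, -0.3]
opening: 0.648
gripper_force: 0.0
```

>>> move_arm --plan '[[[0,-1,0],0],[[0,-1,0],0],[[0,-1,0],0],[[0,-1,0],0],[[0,-1,0],0],[[0,-0.8,0],0],[[0,0,0],0],[[0,0,0],0]]'

```text
t: 2.5
tcp_pos: [0.4916, 0.0787, 0.245]
orientation: [[0.984, 0.176, -0.001], [0.176, -0.984, -0.001], [-0.001, 0.0, -1.0]]
ft_force: [0.4, 0.1, -0.7]
opening: 0.644
gripper_force: 0.0
```

```bash
python3 - <<'E'
from h import *
s=sense();c=cams.calibration('wrist');im=cams.read_camera('wrist');cv2.imwrite('pics/w1.png',im[:,:,::-1])
np.savez('w1.npz',T=c['world_from_camera'],K=c['intrinsics'])
print(s['t'],s['tcp_pos'],np.round(s['orientation'],3).tolist())
print(proj(c,np.array([.507,.137,.143])),proj(c,np.array([.611,-.1805,.124])))
E
```

```text
2.5 [0.49160619 0.07868212 0.24496494] [[0.984, 0.176, -0.001], [0.176, -0.984, -0.001], [-0.001, 0.0, -1.0]]
[231.34063667 209.24105318] [781.96157204 127.1613757 ]
```

View pics/w1.png

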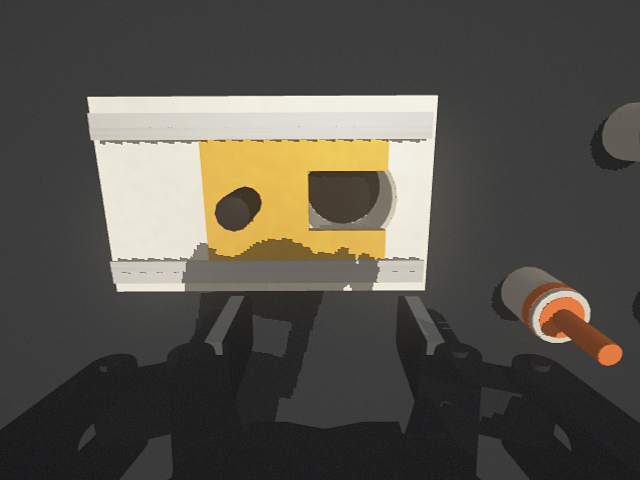

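The wrist view shows the knob's top disc at (231,213), against a predicted (231,209). The exposed well rim is at (397,200) and the deck's right edge near (431,200).

```bash
python3 - <<'E'
from h import *
d=np.load('w1.npz');c=dict(intrinsics=d['K'],world_from_camera=d['T'])
k=plane(c,(231.5,213),.143);print('knob',k)
yw=np.array([-.174,.985]);xw=np.array([.985,.174])
kx=k[:2]
for n,uv,z in(('rim',(397,200),.09),('end',(431.5,200),.09),('tip1',(388,171),.098),('tip2',(385,230),.098),('slotL',(309,172),.098),('slotL2',(309,229),.098),('railT1',(90,113),.102),('railT2',(435,110),.102),('railB1',(112,283),.102),('railB2',(424,281),.102)):
    p=plane(c,uv,z)[:2];print(n,p.round(4),'rel knob x,y',((p-kx)@xw).round(4),((p-kx)@yw).round(4))
s=sense();print(local(s,[*(kx-s['tcp_pos'][:2]),.131-s['tcp_pos'][2]]))
E
```

```text
knob [0.50477884 0.13665085 0.143     ]
rim [0.5228 0.0311] rel knob x,y -0.0006 -0.1071
end [0.5271 0.0067] rel knob x,y -0.0006 -0.1319
tip1 [0.5422 0.0433] rel knob x,y 0.0207 -0.0985
tip2 [0.5013 0.0364] rel knob x,y -0.0209 -0.0982
slotL [0.5321 0.0965] rel knob x,y 0.0199 -0.0443
slotL2 [0.4925 0.0899] rel knob x,y -0.0203 -0.0439
railT1 [0.5449 0.243 ] rel knob x,y 0.058 0.0978
railT2 [0.586  0.0225] rel knob x,y 0.0602 -0.1266
railB1 [0.4283 0.2248] rel knob x,y -0.06 0.1001
railB2 [0.4698 0.0009] rel knob x,y -0.0581 -0.1276
[ 0.76704831 -1.8458187   3.80074107]
```

>>> move_arm --plan '[[[0.4,-0.95,0],0],[[0.37,-0.9,0],0],[[0,0,0],0],[[0,0,1],0],[[0,0,1],0],[[0,0,1],0],[[0,0,1],0],[[0,0,0],0]]'

```text
t: 3.35
tcp_pos: [0.5016, 0.1354, 0.1205]
orientation: [[0.985, 0.173, -0.01], [0.173, -0.985, -0.001], [-0.01, -0.001, -1.0]]
ft_force: [0.1, -0.2, -0.2]
opening: 0.643
gripper_force: 0.0
```

>>> move_arm --plan '[[[0,0,0],0],[[0,0,0],0],[[0,0,0],0],[[0,0,0],0],[[0,0,0],0],[[0,0,0],0],[[0,0,0],0],[[0,0,0],0]]' --grip 10

```text
t: 4.15
tcp_pos: [0.5065, 0.1372, 0.1277]
orientation: [[0.985, 0.175, 0.004], [0.175, -0.985, -0.0], [0.004, 0.001, -1.0]]
ft_force: [-0.3, -1.4, 5.8]
opening: 0.242
gripper_force: 39.7
```

>>> move_arm --plan '[[[0,-0.4,0],0],[[0,-0.4,0],0],[[0,-0.4,0],0],[[0,-0.4,0],0],[[0,-0.4,0],0],[[0,-0.25,0],0],[[0,0,0],0],[[0,0,0],0]]'

```text
t: 4.95
tcp_pos: [0.4942, 0.2048, 0.1277]
orientation: [[0.985, 0.175, 0.003], [0.175, -0.985, 0.002], [0.003, -0.001, -1.0]]
ft_force: [-2.1, 0.9, 6.3]
opening: 0.243
gripper_force: 40.2
```

>>> move_arm --plan '[[[0,0,0],0],[[0,0,0],0],[[0,0,0],0],[[0,0,0],0],[[0,0,0],0],[[0,0,0],0],[[0,0,0],0],[[0,0,0],0]]' --grip 50

```text
t: 5.75
tcp_pos: [0.4932, 0.2037, 0.1253]
orientation: [[0.985, 0.174, -0.0], [0.174, -0.985, 0.0], [-0.0, -0.0, -1.0]]
ft_force: [0.3, -1.1, -0.4]
opening: 0.586
gripper_force: 0.0
```

>>> move_arm --plan '[[[0,0,-1],0],[[0,0,-1],0],[[0,0,-1],0],[[0,0.5,-1],0],[[0,1,0],0],[[0,1,0],0],[[0,0,0],0],[[0,0,0],0]]'

```text
t: 6.55
tcp_pos: [0.5062, 0.1296, 0.2452]
orientation: [[0.985, 0.173, -0.0], [0.173, -0.985, 0.001], [-0.0, -0.001, -1.0]]
ft_force: [0.2, 0.4, -0.1]
opening: 0.586
gripper_force: 0.0
```

```bash
python3 - <<'E'
from h import *
s=sense();c=cams.calibration('wrist');im=cams.read_camera('wrist');cv2.imwrite('pics/w2.png',im[:,:,::-1])
np.savez('w2.npz',T=c['world_from_camera'],K=c['intrinsics'])
print(s['t'],s['tcp_pos'])
w=np.array([.5175,.0648,.09]);print(proj(c,w))
E
```

```text
6.55 [0.5062047  0.12963231 0.24522729]
[413.99510581 230.34175056]
```

View pics/w2.png

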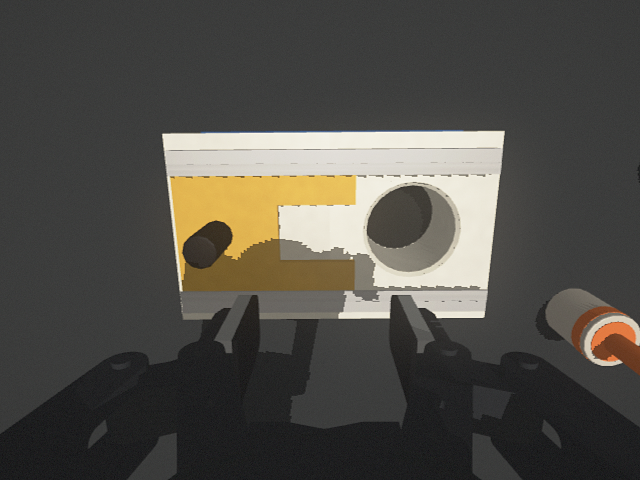

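The wrist view shows the well fully clear: its rim circle is centred at (412,229), against a predicted (414,230). The gate is open, with its knob at (208,245).

>>> move_arm --plan '[[[0,1,0],0],[[0,1,0],0],[[0,1,0],0],[[0,1,0],0],[[0.1,1,0],0],[[0.1,1,0],0],[[0.1,1,0],0],[[0.1,1,0],0]]'

```text
t: 7.4
tcp_pos: [0.5603, -0.1042, 0.245]
orientation: [[0.984, 0.176, -0.0], [0.176, -0.984, 0.001], [-0.0, -0.001, -1.0]]
ft_force: [-0.4, 0.1, 0.2]
opening: 0.584
gripper_force: 0.0
```

>>> move_arm --plan '[[[0,1,0],0],[[0,1,0],0],[[0,0.8,0],0],[[0,0,0],0],[[0,0,0],0],[[0,0,0],0],[[0,0,0],0],[[0,0,0],0]]'

```text
t: 8.2
tcp_pos: [0.5746, -0.186, 0.2454]
orientation: [[0.984, 0.176, 0.0], [0.176, -0.984, 0.0], [0.0, -0.0, -1.0]]
ft_force: [0.5, -0.3, 0.8]
opening: 0.581
gripper_force: 0.0
```

```bash
python3 - <<'E'
from h import *
d=np.load('w2.npz');c=dict(intrinsics=d['K'],world_from_camera=d['T']);print('well',plane(c,(412,229),.09))
s=sense();c=cams.calibration('wrist');im=cams.read_camera('wrist');cv2.imwrite('pics/w3.png',im[:,:,::-1])
np.savez('w3.npz',T=c['world_from_camera'],K=c['intrinsics'])
print(s['t'],s['tcp_pos']);print(proj(c,np.array([.611,-.1805,.124])))
E
```

```text
well [0.51823307 0.06647693 0.09      ]
8.2 [ 0.5745603 -0.1860372  0.2454249]
[325.83176109 185.73089738]
```

View pics/w3.png

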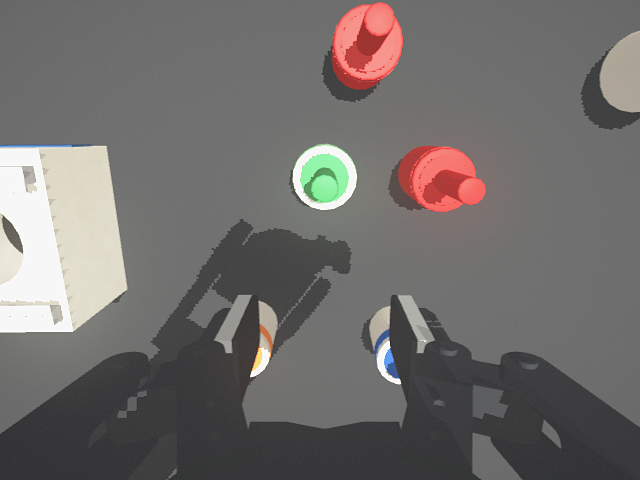

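The wrist view shows the green stem's top at (324,188), against a predicted (326,186). The reds at (368,45) and (440,180) are clear of the fingers.

```bash
python3 - <<'E'
from h import *
d=np.load('w3.npz');c=dict(intrinsics=d['K'],world_from_camera=d['T']);p=plane(c,(324,188),.124);print('stem',p)
C=cams.calibration('side');print(tri([ray(c,(324,188)),ray(C,(379.8,290.6))]))
s=sense();print(local(s,[*(p[:2]-s['tcp_pos'][:2]),.098-s['tcp_pos'][2]]))
E
```

```text
stem [ 0.60939641 -0.17961666  0.124     ]
(array([ 0.60974597, -0.18019684,  0.1216432 ]), [np.float64(0.0008359252955209281), np.float64(0.00083592529552092)])
[ 1.18127632 -0.01388499  4.91491321]
```

>>> move_arm --plan '[[[0.6,0,0],0],[[0.6,0,0],0],[[0,0,1],0],[[0,0,1],0],[[0,0,1],0],[[0,0,1],0],[[0,0,0.9],0],[[0,0,0],0]]'

```text
t: 9.05
tcp_pos: [0.6069, -0.1791, 0.0934]
orientation: [[0.985, 0.175, -0.009], [0.175, -0.985, 0.004], [-0.008, -0.006, -1.0]]
ft_force: [0.4, 0.1, -0.2]
opening: 0.585
gripper_force: 0.0
```

>>> move_arm --plan '[[[0,0,0],0],[[0,0,0],0],[[0,0,0],0],[[0,0,0],0],[[0,0,0],0],[[0,0,0],0],[[0,0,0],0],[[0,0,0],0]]' --grip 5

```text
t: 9.85
tcp_pos: [0.6113, -0.1813, 0.1007]
orientation: [[0.985, 0.174, 0.003], [0.174, -0.985, -0.001], [0.003, 0.002, -1.0]]
ft_force: [-0.0, -0.1, 6.7]
opening: 0.195
gripper_force: 39.4
```

>>> move_arm --plan '[[[0,0,-0.4],0],[[0,0,-0.8],0],[[0,0,-0.8],0],[[0,0,-0.8],0],[[0,0,-0.8],0],[[0,0,-0.4],0],[[0,0,0],0],[[0,0,0],0]]'

```text
t: 10.65
tcp_pos: [0.6094, -0.1806, 0.2172]
orientation: [[0.985, 0.174, -0.002], [0.174, -0.985, 0.001], [-0.001, -0.001, -1.0]]
ft_force: [-0.4, -0.1, -2.4]
opening: 0.2
gripper_force: 39.1
```

>>> move_arm --plan '[[[0,-0.3,-0.5],0],[[-0.1,-0.7,-0.5],0],[[-0.2,-1,0],0],[[-0.3,-1,0],0],[[-0.3,-1,0],0],[[-0.3,-1,0],0],[[-0.2,-1,0],0],[[-0.15,-1,0],0]]'

```text
t: 11.45
tcp_pos: [0.5262, 0.0195, 0.248]
orientation: [[0.985, 0.174, -0.002], [0.174, -0.985, 0.001], [-0.001, -0.001, -1.0]]
ft_force: [0.2, 0.0, -1.7]
opening: 0.196
gripper_force: 39.1
```

>>> move_arm --plan '[[[0,-0.9,0],0],[[0,-0.5,0],0],[[0,-0.2,0],0],[[0,0,0],0],[[0,0,0],0],[[0,0,0],0],[[0,0,0],0],[[0,0,0],0]]'

```text
t: 12.25
tcp_pos: [0.5194, 0.0645, 0.2483]
orientation: [[0.985, 0.173, -0.0], [0.173, -0.985, -0.0], [-0.0, 0.0, -1.0]]
ft_force: [0.0, 0.4, -1.1]
opening: 0.2
gripper_force: 39.1
```

```bash
python3 - <<'E'
from h import *
s=sense();print(s['t'],s['tcp_pos'],s['opening'])
o=[]
for n in('side','wrist'):
    c=cams.calibration(n);im=cams.read_camera(n)[:,:,::-1].copy()
    print(n,proj(c,np.array([.518,.0657,.09])),proj(c,np.array([*s['tcp_pos'][:2],s['tcp_pos'][2]+.027])))
    o.append(cv2.resize(im[60:360,160:560],(400,300)))
cv2.imwrite('pics/w4.png',np.hstack(o))
E
```

```text
12.25 [0.51938838 0.06451995 0.24827689] 0.2000169957471707
side [268.09060004 210.72994884] [262.72273318 119.10326547]
wrist [322.6073668  230.77618945] [324.62714723 374.6064718 ]
```

View pics/w4.png

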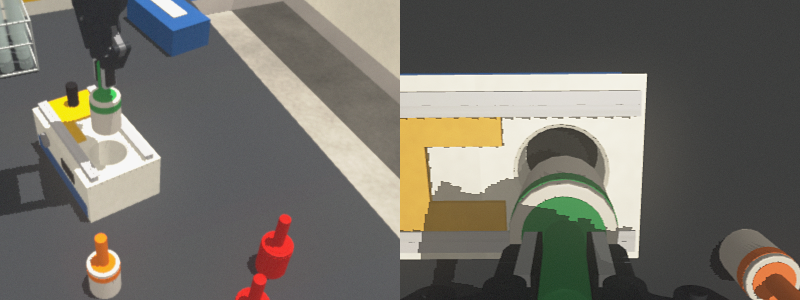

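The picture shows the vessel hanging upright just above the well, with the gate clear, so I'll lower it.

>>> move_arm --plan '[[[0,-0.05,0.5],0],[[0,0,0.6],0],[[0,0,0.6],0],[[0,0,0.6],0],[[0,0,0.6],0],[[0,0,0.5],0],[[0,0,0.4],0],[[0,0,0.3],0]]'

```text
t: 13.15
tcp_pos: [0.5185, 0.0667, 0.1239]
orientation: [[0.985, 0.174, -0.001], [0.174, -0.985, 0.0], [-0.001, -0.0, -1.0]]
ft_force: [-0.0, -1.0, -1.2]
opening: 0.202
gripper_force: 39.2
```

>>> move_arm --plan '[[[0,0,0.1],0],[[0,0,0],0],[[0,0,0],0],[[0,0,0],0],[[0,0,0],0],[[0,0,0],0],[[0,0,0],0],[[0,0,0],0]]'

```text
t: 13.95
tcp_pos: [0.5194, 0.0666, 0.1227]
orientation: [[0.985, 0.174, 0.001], [0.174, -0.985, -0.0], [0.001, 0.0, -1.0]]
ft_force: [0.7, 0.3, 0.8]
opening: 0.195
gripper_force: 39.4
```

>>> move_arm --plan '[[[0,0,0],0],[[0,0,0],0],[[0,0,0],0],[[0,0,0],0],[[0,0,0],0],[[0,0,0],0],[[0,0,0],0],[[0,0,0],0]]' --grip 50

```text
t: 14.75
tcp_pos: [0.519, 0.0666, 0.1223]
orientation: [[0.985, 0.174, -0.0], [0.174, -0.985, 0.0], [-0.0, -0.0, -1.0]]
ft_force: [-0.9, 0.1, 0.5]
opening: 0.588
gripper_force: 0.0
```

>>> move_arm --plan '[[[0,0,-0.5],0],[[0,0,-1],0],[[0,0,-1],0],[[0,0,-1],0],[[0,0,-0.6],0],[[0,-1,0],0],[[0,0,0],0],[[0,0,0],0]]'

```text
t: 15.55
tcp_pos: [0.5137, 0.0963, 0.2462]
orientation: [[0.984, 0.176, 0.001], [0.176, -0.984, -0.0], [0.001, 0.001, -1.0]]
ft_force: [-0.3, -0.1, -0.1]
opening: 0.587
gripper_force: 0.0
```

```bash
python3 - <<'E'
from h import *
s=sense();c=cams.calibration('wrist');im=cams.read_camera('wrist');cv2.imwrite('pics/w5.png',im[:,:,::-1])
print(s['t'],s['tcp_pos'],proj(c,np.array([.518,.066,.146])),proj(c,np.array([.4932,.2037,.143])))
print(local(s,[.4932-s['tcp_pos'][0],.2037-s['tcp_pos'][1],.125-s['tcp_pos'][2]]))
H=hsv(im).astype(int);g=(abs(H[...,0]-65)<20)&(H[...,1]>110)&(H[...,2]>50)
for q in comps(g): print(q[0],q[1])
E
```

```text
15.55 [0.51369499 0.09634858 0.24615351] [375.06511259 253.41613613] [144.96003775 252.377378  ]
[-0.04777695 -3.64518023  4.03620916]
[356.61904762 220.61904762] [352 219  11   5  21]
[384.81927711 233.04819277] [380 221   9  23  83]
[344.21052632 231.60526316] [340 225  14  16  76]
[372.92504931 253.84220907] [360 242  27  25 507]
```

View pics/w5.png

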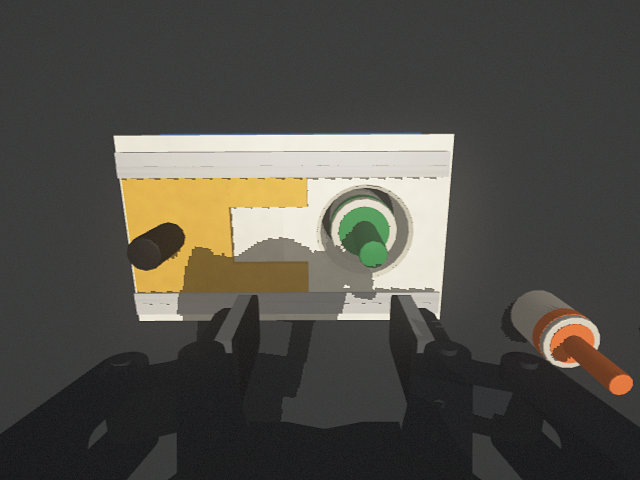

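The vessel is seated upright: its stem top is at (373,254), against a predicted (375,253). The knob is at (146,250), as expected.

>>> move_arm --plan '[[[0,-0.9,0],0],[[0,-1,0],0],[[0,-1,0],0],[[0,-0.75,0],0],[[0,0,1],0],[[0,0,1],0],[[0,0,1],0],[[0,0,1],0]]'

```text
t: 16.4
tcp_pos: [0.4947, 0.2033, 0.124]
orientation: [[0.985, 0.174, -0.0], [0.174, -0.985, -0.0], [-0.0, 0.0, -1.0]]
ft_force: [0.4, 0.3, -1.1]
opening: 0.587
gripper_force: 0.0
```

>>> move_arm --plan '[[[0,0,0],0],[[0,0,0],0],[[0,0,0],0],[[0,0,0],0],[[0,0,0],0],[[0,0,0],0],[[0,0,0],0],[[0,0,0],0]]' --grip 10

```text
t: 17.2
tcp_pos: [0.4945, 0.2039, 0.1253]
orientation: [[0.985, 0.174, -0.001], [0.174, -0.985, -0.0], [-0.001, 0.0, -1.0]]
ft_force: [-0.8, -1.9, -7.0]
opening: 0.247
gripper_force: 40.3
```

>>> move_arm --plan '[[[0,0.3,0],0],[[0,0.4,0],0],[[0,0.4,0],0],[[0,0.4,0],0],[[0,0.4,0],0],[[0,0.3,0],0],[[0,0.15,0],0],[[0,0,0],0]]'

```text
t: 18.0
tcp_pos: [0.5073, 0.1333, 0.1253]
orientation: [[0.985, 0.174, 0.001], [0.174, -0.985, -0.001], [0.0, 0.001, -1.0]]
ft_force: [1.2, -1.3, -9.2]
opening: 0.243
gripper_force: 40.2
```

>>> move_arm --plan '[[[0,0.05,0],0],[[0,0.05,0],0],[[0,0,0],0],[[0,0,0],0],[[0,0,0],0],[[0,0,0],0],[[0,0,0],0],[[0,0,0],0]]'

```text
t: 18.8
tcp_pos: [0.5076, 0.1317, 0.1254]
orientation: [[0.985, 0.174, 0.001], [0.174, -0.985, 0.0], [0.001, -0.0, -1.0]]
ft_force: [2.1, 2.0, -8.9]
opening: 0.245
gripper_force: 40.1
```

>>> move_arm --plan '[[[0,0.05,0],0],[[0,0.05,0],0],[[0,0.03,0],0],[[0,0,0],0],[[0,0,0],0],[[0,0,0],0],[[0,0,0],0],[[0,0,0],0]]'

```text
t: 19.6
tcp_pos: [0.5077, 0.1309, 0.1254]
orientation: [[0.985, 0.173, -0.0], [0.173, -0.985, 0.007], [0.001, -0.007, -1.0]]
ft_force: [1.2, 13.1, -9.5]
opening: 0.24
gripper_force: 40.5
```

>>> move_arm --plan '[[[0,0,0],0],[[0,0,0],0],[[0,0,0],0],[[0,0,0],0],[[0,0,0],0],[[0,0,0],0],[[0,0,0],0],[[0,0,0],0]]' --grip 48

```text
t: 20.4
tcp_pos: [0.5081, 0.1277, 0.1253]
orientation: [[0.985, 0.174, -0.0], [0.174, -0.985, -0.0], [-0.0, 0.0, -1.0]]
ft_force: [0.6, -0.9, 0.4]
opening: 0.562
gripper_force: 0.0
```

>>> move_arm --plan '[[[0,0,-0.5],0],[[0,0,-1],0],[[0,0,-1],0],[[0,0,-1],0],[[0,0,-0.7],0],[[0,0,0],0],[[0,0,0],0],[[0,0,0],0]]'

```text
t: 21.2
tcp_pos: [0.5072, 0.1277, 0.2497]
orientation: [[0.985, 0.174, -0.003], [0.174, -0.985, -0.0], [-0.003, -0.0, -1.0]]
ft_force: [0.5, 0.7, 0.2]
opening: 0.566
gripper_force: 0.0
```

```bash
python3 - <<'E'
from h import *
s=sense();c=cams.calibration('wrist');im=cams.read_camera('wrist');cv2.imwrite('pics/w6.png',im[:,:,::-1])
print(s['t'],s['tcp_pos'],proj(c,np.array([.518,.066,.146])),proj(c,np.array([.518-.0113,.066+.064,.143])))
E
```

```text
21.2 [0.5072189  0.12768626 0.24967476] [427.07254198 249.69553724] [320.54772228 248.25673638]
```

View pics/w6.png

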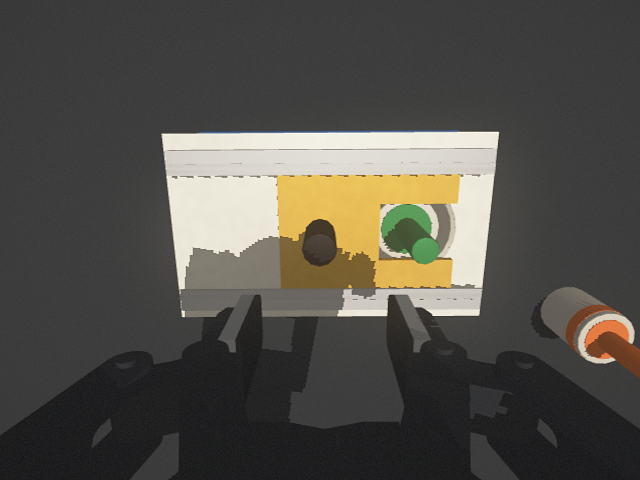

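The gate is shut around the stem: the knob is at (320,248), as predicted for shut, and the stem top is at (425,250), against a predicted (427,250). The gripper is clear of everything.

```bash
python3 -c "
from rig import order
print(order.hand_in())"
```

```text
the job is handed in; nothing more can be done
None
```

I opened the gate, set the green-stemmed vessel upright on the well floor, slid the gate shut to its stop around the stem, let go and handed the job in at about 21 s; no verdict was returned, but the last wrist picture matches a shut gate and a seated vessel.

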